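Unpin and open the fittings chest in the welding shop

TASK

Open the larger grey steel chest, the one with a bar handle on its lid: pull its L-shaped retaining pin sideways out of the hasp staple and put the pin in the shallow aluminium tray. Then lift the lid off by its bar handle and lay it flat, handle up, in the middle of the plywood board; set it down, do not drop it.

Things in the scene. Friction and masses are not known exactly. Their poses are not given: they have to be found in the camera images.
- pin_grip (a point): Upright leg of the larger chest's pin, 35 mm above the pin's underside, 20 below its top. L of steel bar, 90 g: upright leg 16 mm along x, 10 along y; level leg 16 wide, 10 thick, runs from under it 68 mm to -y, through the staple (6 mm rod loop, 40 mm away at -y, top 13 mm below this point). +y is the way to pull, z up. Lies freely on the lid's tongue; drawn 60 mm it is clear. The small chest's pin is alike.
- lid_handle (a point): Middle of the lid's bar handle: round bar 12 mm thick, 90 long along y, centre 42 mm above the lid's top, over its balance point. Lid: loose grey steel plate 6 mm thick, 450 g; from here it reaches 127 mm to -x (slotted tongue round the staple), 103 to +x, 75 to each side. It stands on ribs 56 mm below here. Lift straight up 50 mm or more to clear staple and chest (rim 90 mm above bench). z up.
- board: Plywood board fixed on the bench, 250 mm (x) by 200 mm (y), 12 mm thick; origin at the centre of its underside, z up. The lid goes here; with the lid lying on it the handle bar's centre is 68 mm above the bench.
- tray: Shallow open aluminium tray fixed on the bench, 170 mm (x) by 140 mm (y), walls 25 mm high, walls and floor 4 mm thick; origin at the centre of its underside, z up. The pin goes in here.
Not all that is in view belongs to the job. What is shaped like the part that bears pin_grip but red is not meant.

How it is judged:
By the outcome, as a careful person would: the job done as asked, in the order asked, and still so for the second after the job is handed in, with the robot touching nothing.
It also fails if it takes over 64 s, if anything falls off the work surface, if the arm or the gripper's body presses on something with over 40 N, if the wrist force passes 120 N, or if a joint passes its speed limit or range.

ROBOT

A 6-joint arm with a two-finger parallel gripper is mounted at the origin on the work surface. World frame = base frame: x ahead of the robot, y to its left, z up, the work surface at z = 0. Lengths are in m, angles in rad, forces in N, time in s.
With the tool pointing down it reaches from about 0.325 to 0.75 m from the base axis. Payload 7.6 kg.
Tool frame: the origin (TCP) lies at the very end of the fingers, on their centre line; the grasp point (between the pads) lies 19 mm behind it; z points along the fingers, y is the line along which they close (so a half turn about z gives the same grasp; the last joint's range is limited). The gripper opens to 85 mm and grips with 20 to 120 N. Pads are 22 mm wide; open, the fingers measure 114 mm over their backs; the gripper's body (76 mm by 85 mm) begins 54 mm behind the grasp point. The pads swing forward as they close: fully open they stand 13 mm farther back than shut.
Start: joints at [-1.363, 0.052, 1.401, -0, 1.689, -0.07], TCP at [0.144, -0.505, 0.231] pointing down, gripper open.
Joint ranges: [-2.9, 2.9], [-0.91, 2.17], [0.12, 2.37], [-1.06, 4.2], [0.26, 2.73], [-2.93, 2.93]. Speed limits (rad/s): [2.57, 2.57, 3.01, 3.14, 3.14, 3.14].

INTERFACE

Orientations are given as a unit quaternion [w, x, y, z].
In Python, from bench import manip, cams, order gives the robot as it stands.
- The arm moves only by the tool apply_moves, never from a script. Its argument "steps" is a list of rows, each a list of 6 numbers: the shift along the tool's x, y, z as a fraction of full scale, then the turn, a rotation vector about the tool's x, y, z as a fraction of full scale. In form: [[dx, dy, dz, rx, ry, rz], ...]. A call has 1 to 12 rows; each row is the pose to reach, as a shift and turn from the pose commanded when the call began, along the tool's axes at that moment; what a row does not reach only later rows make up. Full scale, the value 1, is 0.15 m for a shift and pi/2 rad for a turn. A row lasts 1/10 s, in which the tool goes at most 50 mm and 8.59 degrees, less where a joint would pass 70% of its speed; a pose out of reach is approached as far as the arm can. A call with a number of a shift or a turn outside -1 to 1 is refused whole. A call with a gripper value outside its range is refused whole. "fingers" is the closure, from -1 (fully open) to 1 (shut), set as the call begins (left out, the last holds). The fingers move at their own pace and stop on an object; "squeeze" is the grip in N (left out, the last holds). Time passes only in rows, so rows that repeat a pose let the fingers close. It gives the time, the measured TCP pose, the force, the opening and the grip force at its end, in the units of the state.
- manip.state(): the state, without advancing time (a new reading comes with each control period).
- cams.camera(name): name is "side" or "top"; returns (picture, depth): 420x560x3 uint8, blue, green, red; 420x560 float32, m along the optical axis (not along the pixel's ray), 0 where there is no reading.
- cams.camera_model(name): a dict with "vfov" (degrees; the focal length in pixels is half the picture's height over the tangent of half this angle, whatever the lens; pixels are square), "cx", "cy" (the principal point, pixels), "dist" ([k1, k2, p1, p2, k3] as OpenCV has them; the pictures are not rectified), "R" (3x3) and "t" (3): a world point X has camera coordinates R X + t. Camera axes: x right, y down, z forward; pixel columns grow to the right and rows downward; lengths in m; the calibration is good to about 2 mm. A picture is of the moment at which its call begins. camera_model takes no time and is no camera call.
- order.job_done(): hands the job in; it is judged then, once.
The state is a dict: "clock": time; "joints": joint angles; "qvel": joint speeds; "effort": joint torques, N m; "ee_pos": TCP position; "ee_rot": TCP orientation; "force": force on the tool from outside, world axes, zero at the start; "wrist_torque": the same for the moment, N m; "opening": finger opening in m; "grip_force": force on a finger pad.
Only numpy, scipy, OpenCV 4.12 (cv2) and the standard library are available. Lean on these libraries where they do the work, as an engineer would, in place of code of your own. Each camera call takes 0.05 s, during which the arm holds its last target. There are 200 camera calls.

## Working session

There is one attempt and no reset: what is moved stays moved. The work goes in short steps, Python scripts to look and compute and a tool call to move; the robot and the scene stay as the last step left them, time stands still between calls to the robot, and variables do not carry over. Pictures are saved under pics/ and viewed, at most 10 in all, crops included, and the job is handed in when it is done.

Besides the shell and the picture viewer there is one more tool, called as a command line: name --pt "numbers of a row" for each row, then --argument value for the rest. apply_moves: Moves the arm, as the interface text tells. Shift numbers are shares of 0.15 m and turn numbers shares of pi/2 rad, none past 1 either way. Its arguments: {"type":"object","properties":{"steps":{"type":"array","items":{"type":"array","items":{"type":"number"}}},"fingers":{"type":"number"},"squeeze":{"type":"number"}},"required":["steps"]}

```bash
mkdir -p pics; cat > h.py <<'E'
import numpy as np, cv2
from bench import manip, cams, order
def K(n):
    m=cams.camera_model(n); f=210/np.tan(np.radians(m["vfov"])/2)
    return np.array([[f,0,m["cx"]],[0,f,m["cy"]],[0,0,1]]),np.array(m["dist"],float),np.array(m["R"]),np.array(m["t"])
def rays(n,uv):
    k,d,R,t=K(n); p=cv2.undistortPoints(np.array(uv,float).reshape(-1,1,2),k,d).reshape(-1,2)
    return -R.T@t, np.c_[p,np.ones(len(p))]@R
def plane(n,uv,z):
    o,r=rays(n,uv); return o+r*((z-o[2])/r[:,2])[:,None]
def depthpts(n,dep):
    v,u=np.mgrid[0:420,0:560]; o,r=rays(n,np.c_[u.ravel(),v.ravel()])
    return (o+r*dep.reshape(-1,1)).reshape(420,560,3)
def proj(n,X):
    k,d,R,t=K(n); return cv2.projectPoints(np.array(X,float).reshape(-1,1,3),cv2.Rodrigues(R)[0],t,k,d)[0].reshape(-1,2)
E
python3 - <<'E'
from h import *
for n in("top","side"):
    p,d=cams.camera(n); np.savez(f"pics/{n}0.npz",p=p,d=d); cv2.imwrite(f"pics/{n}0.png",p); k,dd,R,t=K(n); print(n,k[0,0],-R.T@t,R[2],dd)
print(manip.state())
E
```

```text
top 446.7885314440625 [ 0.18440425 -0.00743541  1.46036167] [ 0.20456259  0.0061849  -0.97883395] [-0.01867829  0.          0.          0.          0.        ]
side 424.67212120516604 [0.32898199 0.78474447 0.81114558] [ 0.15393802 -0.74381669 -0.65041511] [-0.02481386  0.          0.          0.          0.        ]
{'clock': 0.1, 'joints': array([-1.36331393e+00,  5.27595768e-02,  1.40164651e+00, -2.61565400e-05,
        1.68860340e+00, -7.02941664e-02]), 'qvel': array([-0.00103729, -0.00108648, -0.0024857 ,  0.00093169, -0.00103137,
       -0.00105443]), 'effort': array([ 1.07670185e-03, -3.82582784e+01, -3.60986459e+01, -6.21149366e-05,
        4.77320660e-03, -7.28406519e-06]), 'ee_pos': array([ 0.14392512, -0.50459769,  0.23055231]), 'ee_rot': array([-7.05859779e-04,  9.90370480e-01,  1.38440640e-01, -6.15132324e-05]), 'force': array([ 0.27616129, -0.02417252,  0.31936041]), 'wrist_torque': array([ 0.01815115, -0.03874934,  0.012949  ]), 'grip_force': 0.0, 'opening': 0.08536549936469683}
```

View pics/top0.png

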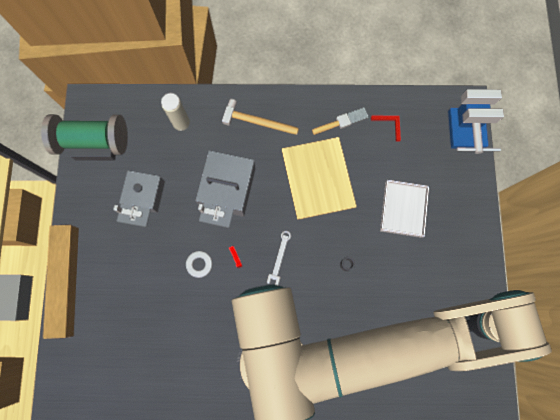

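View pics/side0.png

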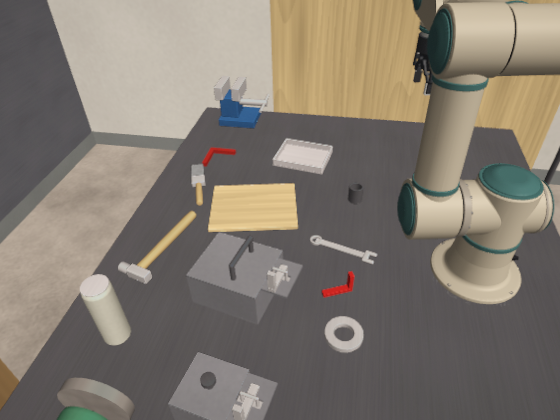

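The larger chest is at top (225,183) with its bar handle. Things that could be taken for its pin are:
- its own pin at top (213,211), side (280,275)
- the small chest's pin at top (128,212), side (248,400), on the lid with a knob
- the red L at top (236,257), side (340,290)
- the red hex key at top (390,125)

I choose the one at top (213,211). The board is at (319,178) and the tray at (405,209). Next is the close crop and measurement.

```bash
python3 - <<'E'
from h import *
T=np.load("pics/top0.npz");S=np.load("pics/side0.npz")
a=cv2.resize(T["p"][145:235,185:265],None,fx=5,fy=5,interpolation=2)
b=cv2.resize(S["p"][225:325,185:305],None,fx=4.5,fy=4.5,interpolation=2)[:450]
c=np.hstack([a,b])[:, :800]; cv2.imwrite("pics/crop1.png",c); print(a.shape,b.shape)
P=depthpts("top",T["d"]); p=T["p"]; hsv=cv2.cvtColor(p,cv2.COLOR_BGR2HSV)
def rect(m,z,name,box):
    mm=np.zeros(m.shape,np.uint8); x0,y0,x1,y1=box; mm[y0:y1,x0:x1]=m[y0:y1,x0:x1]
    c=max(cv2.findContours(mm,0,1)[0],key=cv2.contourArea); w=plane("top",c.reshape(-1,2),z)[:,:2].astype(np.float32)
    r=cv2.minAreaRect(w); print(name,r, "med z",np.median(P[mm>0][:,2])); return r
wood=((hsv[...,1]>60)&(hsv[...,2]>120)).astype(np.uint8)
rect(wood,.012,"board",(275,132,365,225))
br=((hsv[...,2]>110)&(hsv[...,1]<80)).astype(np.uint8)
rect(br,.025,"tray",(370,170,440,245))
h=((P[...,2]>.085)).astype(np.uint8); rect(h,.10,"chest",(190,140,270,235))
q=P[140:235,190:270].reshape(-1,3); print(np.histogram(q[:,2],bins=np.arange(0,.2,.01)))
h=(P[...,2]>.128).astype(np.uint8); rect(h,.146,"handle",(190,140,270,200))
for u,v in [(222,183),(213,211),(216,206),(209,212),(225,160)]: print(u,v,P[v,u])
E
```

```text
(450, 400, 3) (450, 540, 3)
board ((0.6012489795684814, -0.14680764079093933), (0.253733366727829, 0.2035764455795288), 12.177081108093262) med z 0.012929894090098704
tray ((0.49387478828430176, -0.42806193232536316), (0.14800968766212463, 0.1787126362323761), 81.37359619140625) med z 0.006038129881996035
chest ((0.5369852781295776, 0.16358286142349243), (0.15087422728538513, 0.23014312982559204), 77.82819366455078) med z 0.09739095930241204
(array([2527,   34,   28,   21,   27,   25,   33,   27,   70, 2287,  498,
         44,   16,   32,  109,   14,    0,    0,    0]), array([0.  , 0.01, 0.02, 0.03, 0.04, 0.05, 0.06, 0.07, 0.08, 0.09, 0.1 ,
       0.11, 0.12, 0.13, 0.14, 0.15, 0.16, 0.17, 0.18, 0.19]))
handle ((0.5469481348991394, 0.16096153855323792), (0.09923899918794632, 0.014672613702714443), 77.86829376220703) med z 0.1434538522311508
222 183 [0.54439628 0.1601961  0.13788677]
213 211 [0.46362654 0.18974519 0.1038174 ]
216 206 [0.47557622 0.17840625 0.12211509]
209 212 [0.4599381  0.20172007 0.10604013]
225 160 [0.63217817 0.1583195  0.09529686]
```

View pics/crop1.png

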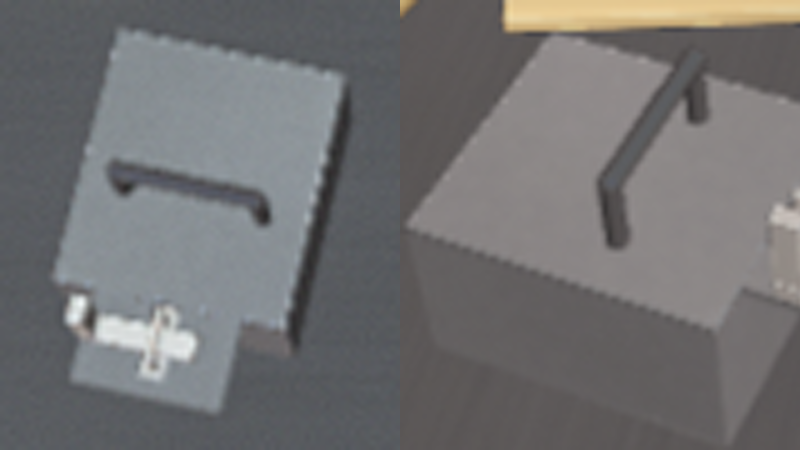

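The crop shows the chosen pin with its light L. The upright leg top is at crop (78,310), which is top (200.6,207), and its level leg runs right through the staple at crop (157,345). The handle bar spans crop (115,168)–(262,212). Next I measure the leg in both views.

```bash
python3 - <<'E'
from h import *
yaw=np.radians(-12.13); c,s=np.cos(yaw),np.sin(yaw); H=np.array([.547,.161])
L=lambda X:(X[...,:2]-H)@np.array([[c,-s],[s,c]])
for n,box in(("top",(190,195,230,225)),("side",(255,250,305,300))):
    D=np.load(f"pics/{n}0.npz");P=depthpts(n,D["d"]);x0,y0,x1,y1=box
    p=D["p"][y0:y1,x0:x1];Q=P[y0:y1,x0:x1];hsv=cv2.cvtColor(p,cv2.COLOR_BGR2HSV)
    br=(hsv[...,2]>125)
    for lo,hi in((.098,.112),(.112,.122),(.122,.145),(.145,.16)):
        m=br&(Q[...,2]>lo)&(Q[...,2]<hi)
        if m.sum(): 
            l=L(Q[m]);v,u=np.nonzero(m);print(n,lo,m.sum(),"loc",l.mean(0).round(4),l.min(0).round(4),l.max(0).round(4),"z",Q[m][:,2].mean().round(4),"px",(u+x0).mean().round(1),(v+y0).mean().round(1))
# handle in side view
D=np.load("pics/side0.npz");P=depthpts("side",D["d"]);m=(P[...,2]>.13);m[:,:190]=0;m[:,300:]=0;m[:225]=0;m[325:]=0
g=m&(cv2.cvtColor(D["p"],cv2.COLOR_BGR2HSV)[...,2]<110)
l=L(P[g]);print("handle side",g.sum(),l.mean(0),l.min(0),l.max(0),P[g][:,2].max())
b=D["p"][250:300,245:315];t=np.load("pics/top0.npz")["p"][195:230,185:235]
cv2.imwrite("pics/crop2.png",np.hstack([cv2.resize(b,(420,300),interpolation=2),cv2.resize(t,(380,300),interpolation=2)]))
E
```

```text
top 0.098 373 loc [-0.0806  0.0067] [-0.1245 -0.0433] [-0.0268  0.0736] z 0.1017 px 214.9 209.3
top 0.112 21 loc [-0.0894  0.0033] [-0.1061 -0.0115] [-0.0715  0.0406] z 0.1167 px 214.6 211.2
top 0.122 10 loc [-0.0926  0.0216] [-0.0985 -0.0019] [-0.0735  0.046 ] z 0.1296 px 207.9 210.1
top 0.145 20 loc [-0.0902  0.044 ] [-0.0976  0.0388] [-0.0827  0.0493] z 0.1518 px 199.8 206.2
side 0.098 453 loc [-0.079   0.0007] [-0.1256 -0.0695] [-0.0102  0.0711] z 0.1015 px 274.8 272.6
side 0.112 71 loc [-0.0928  0.0221] [-0.1075 -0.0004] [-0.0755  0.0513] z 0.1172 px 276.5 276.4
side 0.122 57 loc [-0.0941  0.0496] [-0.1008  0.0448] [-0.0855  0.0519] z 0.1336 px 271.7 280.7
side 0.145 42 loc [-0.0924  0.0474] [-0.1001  0.04  ] [-0.0846  0.0517] z 0.1507 px 271.1 274.2
handle side 233 [-0.03582558  0.06360543] [-0.34421814 -0.04433173] [0.00537216 0.56400611] 0.8111455780604949
```

View pics/crop2.png

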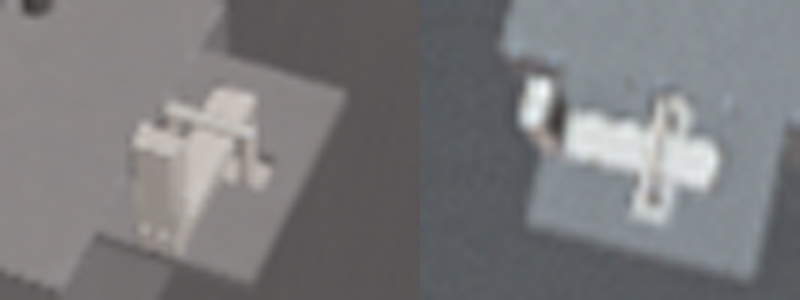

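apply_moves --pt "1 -0.8 0 0 0 0" --pt "1 -0.8 0 0 0 0" --pt "1 -0.8 0 0 0 0" --pt "1 -0.8 0 0 0 0" --fingers 0.1

```text
clock: 0.5
ee_pos: [0.2561, -0.3463, 0.231]
ee_rot: [-0.0, 0.99, 0.139, 0.0]
force: [2.0, -0.0, -0.0]
opening: 0.0387
grip_force: 0.0
```

apply_moves --pt "0.9 -1 0 0 0 0" --pt "0.9 -1 0 0 0 0" --pt "0.9 -1 0 0 0 0" --pt "0.9 -1 0 0 0 0" --pt "0.9 -1 0 0 0 0"

```text
clock: 1.0
ee_pos: [0.3457, -0.1625, 0.2312]
ee_rot: [-0.001, 0.99, 0.143, 0.0]
force: [-0.5, -0.3, 0.9]
opening: 0.0383
grip_force: 0.0
```

apply_moves --pt "1 -0.8 0 0 0 0" --pt "1 -0.8 0 0 0 0" --pt "1 -0.8 0 0 0 0" --pt "1 -0.8 0 0 0 0" --pt "1 -0.8 0 0 0 0"

```text
clock: 1.5
ee_pos: [0.4566, -0.0077, 0.2303]
ee_rot: [-0.001, 0.99, 0.141, -0.001]
force: [-0.7, -1.4, 0.3]
opening: 0.0385
grip_force: 0.0
```

apply_moves --pt "0.4 -1 0 0 0 0" --pt "0.4 -1 0 0 0 0" --pt "0.4 -1 0 0 0 0" --pt "0.4 -1 0 0 0 0" --pt "0.4 -1 0 0 0 0"

```text
clock: 2.0
ee_pos: [0.4718, 0.1504, 0.2307]
ee_rot: [0.0, 0.99, 0.139, -0.001]
force: [0.3, -0.3, 0.2]
opening: 0.0386
grip_force: 0.0
```

```bash
cat >> h.py <<'E'
from scipy.spatial.transform import Rotation as Ro
def go(p,yaw):
    "fractions to TCP p, tool-x heading yaw deg"
    s=manip.state(); w=s["ee_rot"]; r=Ro.from_quat([*w[1:],w[0]])
    g=Ro.from_euler("z",yaw,degrees=True)*Ro.from_euler("x",180,degrees=True)
    print("t",round(s["clock"],2),"at",s["ee_pos"].round(4),"open",round(s["opening"],4),"grip",round(s["grip_force"],1),"j",s["joints"].round(2),"F",s["force"].round(1))
    print("frac",(r.inv().apply(np.array(p)-s["ee_pos"])/.15).round(3),((r.inv()*g).as_rotvec()/(np.pi/2)).round(3))
E
python3 -c "
from h import *
go([.4673,.2249,.20],-12.1)"
```

```text
t 2.0 at [0.4718 0.1504 0.2307] open 0.0386 grip 0.0 j [ 0.23 -0.03  1.49 -0.    1.69  1.53] F [ 0.3 -0.3  0.2]
frac [ 0.108 -0.486  0.205] [0.    0.001 0.312]
```

apply_moves --pt "0.108 -0.486 0 0 0 0.1" --pt "0.108 -0.486 0 0 0 0.2" --pt "0.108 -0.486 0.1 0 0 0.312" --pt "0.108 -0.486 0.2 0 0 0.312" --pt "0.108 -0.486 0.2 0 0 0.312" --pt "0.108 -0.486 0.2 0 0 0.312" --fingers 0.3

```text
clock: 2.6
ee_pos: [0.4679, 0.223, 0.2016]
ee_rot: [0.0, 0.994, -0.106, -0.0]
force: [0.7, 1.2, 0.5]
opening: 0.0297
grip_force: 0.0
```

```bash
python3 - <<'E'
from h import *
go([.4673,.2249,.1135],-12.1)
p,d=cams.camera("side"); np.savez("pics/s1.npz",p=p,d=d)
cv2.imwrite("pics/s1.png",cv2.resize(p[160:310,180:380],None,fx=4,fy=4,interpolation=2))
E
```

```text
t 2.6 at [0.4679 0.223  0.2016] open 0.0297 grip 0.0 j [ 0.37  0.04  1.47 -0.    1.63  2.16] F [0.7 1.2 0.5]
frac [-0.007 -0.012  0.587] [ 0.    -0.    -0.001]
```

View pics/s1.png

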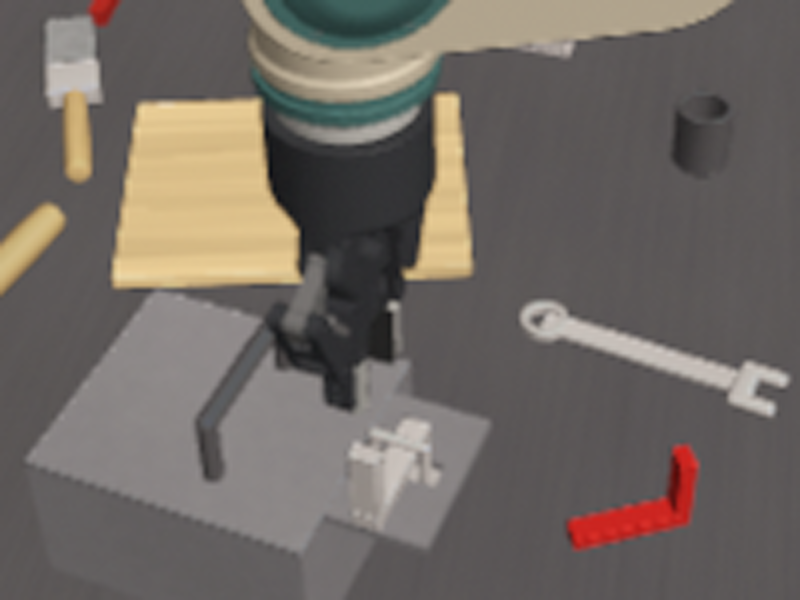

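The open gripper is over the pin, with the leg top at crop (365,455). I descend slowly.

apply_moves --pt "-0.007 -0.012 0.1 0 0 0" --pt "-0.007 -0.012 0.2 0 0 0" --pt "-0.007 -0.012 0.3 0 0 0" --pt "-0.007 -0.012 0.38 0 0 0" --pt "-0.007 -0.012 0.45 0 0 0" --pt "-0.007 -0.012 0.52 0 0 0" --pt "-0.007 -0.012 0.58 0 0 0" --pt "-0.007 -0.012 0.58 0 0 0" --pt "-0.007 -0.012 0.58 0 0 0"

```text
clock: 3.55
ee_pos: [0.467, 0.2267, 0.1144]
ee_rot: [-0.0, 0.994, -0.106, 0.0]
force: [-0.1, 0.3, 0.1]
opening: 0.0302
grip_force: 0.0
```

apply_moves --pt "0 0 0 0 0 0" --pt "0 0 0 0 0 0" --pt "0 0 0 0 0 0" --pt "0 0 0 0 0 0" --pt "0 0 0 0 0 0" --fingers 1 --squeeze 40

```text
clock: 4.05
ee_pos: [0.4672, 0.2268, 0.1149]
ee_rot: [-0.0, 0.994, -0.106, 0.001]
force: [0.2, 0.3, 4.3]
opening: 0.0095
grip_force: 41.9
```

apply_moves --pt "0 0 -0.01 0 0 0" --pt "0 -0.06 -0.012 0 0 0" --pt "0 -0.14 -0.012 0 0 0" --pt "0 -0.22 -0.012 0 0 0" --pt "0 -0.3 -0.012 0 0 0" --pt "0 -0.4 -0.012 0 0 0" --pt "0 -0.5 -0.012 0 0 0" --pt "0 -0.5 -0.012 0 0 0"

```text
clock: 4.85
ee_pos: [0.4826, 0.302, 0.1157]
ee_rot: [-0.0, 0.994, -0.105, -0.0]
force: [0.7, -0.5, -0.1]
opening: 0.0095
grip_force: 41.2
```

apply_moves --pt "0 0 -0.2 0 0 0" --pt "0 0 -0.4 0 0 0" --pt "0 0 -0.7 0 0 0" --pt "0 0 -1 0 0 0" --pt "0 0 -1 0 0 0"

```text
clock: 5.35
ee_pos: [0.4844, 0.3009, 0.2741]
ee_rot: [-0.003, 0.994, -0.106, 0.005]
force: [-0.1, 1.1, 0.3]
opening: 0.0095
grip_force: 41.3
```

```bash
python3 - <<'E'
from h import *
go([.494,-.428,.25],-12.1)
p,d=cams.camera("side"); np.savez("pics/s2.npz",p=p,d=d)
cv2.imwrite("pics/s2.png",cv2.resize(p[120:320,180:400],(660,600),interpolation=2))
E
```

```text
t 5.35 at [0.4844 0.3009 0.2741] open 0.0095 grip 41.3 j [ 0.49  0.16  1.2  -0.    1.77  2.27] F [-0.1  1.1  0.3]
frac [1.085 4.738 0.133] [-0.005 -0.006 -0.001]
```

View pics/s2.png

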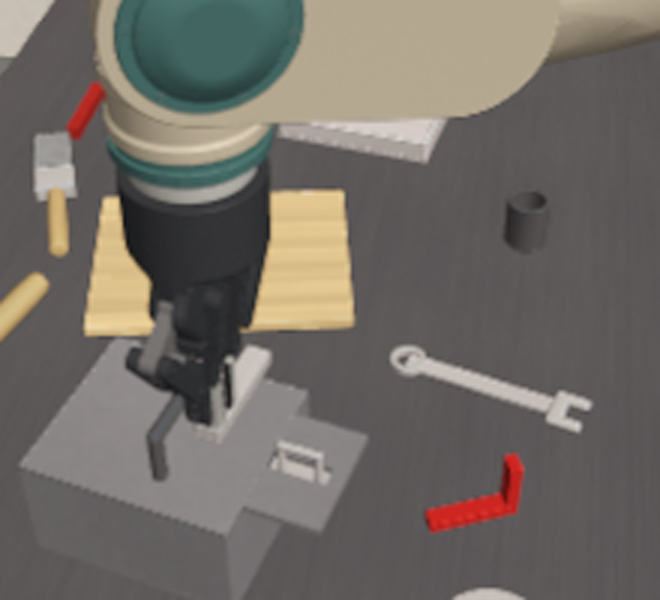

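The pin is in the gripper and the staple, at crop (300,460), is empty. I carry the pin to the tray.

apply_moves --pt "0.216 0.91 0 0 0 0" --pt "0.216 0.91 0 0 0 0" --pt "0.216 0.91 0 0 0 0" --pt "0.216 0.91 0 0 0 0"

```text
clock: 5.8
ee_pos: [0.4854, 0.1557, 0.2647]
ee_rot: [0.001, 0.994, -0.108, -0.001]
force: [-0.0, 0.6, -1.1]
opening: 0.0096
grip_force: 41.2
```

apply_moves --pt "0.216 0.91 0 0 0 0" --pt "0.216 0.91 0 0 0 0" --pt "0.216 0.91 0 0 0 0" --pt "0.216 0.91 0 0 0 0"

```text
clock: 6.2
ee_pos: [0.4881, 0.0159, 0.2646]
ee_rot: [0.001, 0.994, -0.109, -0.001]
force: [-0.3, 0.6, -1.3]
opening: 0.0097
grip_force: 41.2
```

apply_moves --pt "0.216 0.91 0 0 0 0" --pt "0.216 0.91 0 0 0 0" --pt "0.216 0.91 0 0 0 0" --pt "0.216 0.91 0 0 0 0"

```text
clock: 6.6
ee_pos: [0.491, -0.1239, 0.2643]
ee_rot: [0.0, 0.994, -0.108, -0.001]
force: [-0.1, 1.1, -1.2]
opening: 0.0093
grip_force: 41.2
```

apply_moves --pt "0.216 0.91 0 0 0 0" --pt "0.216 0.91 0 0 0 0" --pt "0.216 0.91 0 0 0 0" --pt "0.216 0.91 0 0 0 0"

```text
clock: 7.0
ee_pos: [0.4939, -0.2638, 0.2638]
ee_rot: [-0.0, 0.994, -0.108, -0.002]
force: [-0.7, -0.0, -1.8]
opening: 0.0097
grip_force: 41.2
```

apply_moves --pt "0.216 0.91 0 0 0 0" --pt "0.216 0.91 0 0 0 0" --pt "0.216 0.91 0 0 0 0" --pt "0.216 0.91 0 0 0 0" --pt "0.216 0.91 0 0 0 0" --pt "0.216 0.91 0 0 0 0"

```text
clock: 7.6
ee_pos: [0.4981, -0.3995, 0.2659]
ee_rot: [-0.0, 0.994, -0.105, -0.0]
force: [1.3, 0.3, -0.8]
opening: 0.0093
grip_force: 41.2
```

```bash
python3 -c "
from h import *
go([.5,-.4,.12],-8.6);go([.5,-.4,.025],-8.6)"
```

```text
t 7.6 at [ 0.4981 -0.3995  0.2659] open 0.0093 grip 41.2 j [-0.73  0.38  0.96  0.    1.81  1.05] F [ 1.3  0.3 -0.8]
frac [0.013 0.001 0.973] [-0.     0.    -0.038]
t 7.6 at [ 0.4981 -0.3995  0.2659] open 0.0093 grip 41.2 j [-0.73  0.38  0.96  0.    1.81  1.05] F [ 1.3  0.3 -0.8]
frac [0.014 0.002 1.606] [-0.     0.    -0.038]
```

apply_moves --pt "0 0 0.2 0 0 -0.038" --pt "0 0 0.45 0 0 -0.038" --pt "0 0 0.7 0 0 -0.038" --pt "0 0 0.9 0 0 -0.038" --pt "0 0 1 0 0 -0.038" --pt "0 0 1 0 0 -0.038"

```text
clock: 8.2
ee_pos: [0.497, -0.3994, 0.1142]
ee_rot: [-0.001, 0.997, -0.075, -0.001]
force: [0.8, 0.7, -1.7]
opening: 0.0096
grip_force: 41.2
```

apply_moves --pt "0 0 0.1 0 0 0" --pt "0 0 0.2 0 0 0" --pt "0 0 0.3 0 0 0" --pt "0 0 0.4 0 0 0" --pt "0 0 0.47 0 0 0" --pt "0 0 0.53 0 0 0" --pt "0 0 0.57 0 0 0" --pt "0 0 0.59 0 0 0" --pt "0 0 0.6 0 0 0" --pt "0 0 0.6 0 0 0"

```text
clock: 9.2
ee_pos: [0.4974, -0.4015, 0.0264]
ee_rot: [0.0, 0.997, -0.076, 0.0]
force: [-0.3, 0.4, -0.6]
opening: 0.0096
grip_force: 41.2
```

apply_moves --pt "0 0 0.01 0 0 0" --pt "0 0 0.018 0 0 0" --pt "0 0 0.018 0 0 0"

```text
clock: 9.5
ee_pos: [0.4972, -0.4013, 0.0234]
ee_rot: [0.0, 0.997, -0.076, -0.0]
force: [0.5, 0.7, -1.2]
opening: 0.0095
grip_force: 41.2
```

apply_moves --pt "0 0 -0.01 0 0 0" --pt "0 0 -0.01 0 0 0" --pt "0 0 -0.01 0 0 0" --pt "0 0 -0.01 0 0 0" --fingers 0.3

```text
clock: 9.9
ee_pos: [0.4973, -0.4014, 0.0251]
ee_rot: [0.0, 0.997, -0.076, 0.0]
force: [1.0, 0.1, -0.7]
opening: 0.03
grip_force: 0.0
```

apply_moves --pt "0 0 -0.1 0 0 0" --pt "0 0 -0.3 0 0 0" --pt "0 0 -0.6 0 0 0" --pt "0 0 -1 0 0 0" --pt "0 0 -1 0 0 0"

```text
clock: 10.4
ee_pos: [0.4991, -0.403, 0.1845]
ee_rot: [0.004, 0.997, -0.076, 0.005]
force: [-0.5, 0.4, 0.4]
opening: 0.0296
grip_force: 0.0
```

apply_moves --pt "0 -1 -0.3 0 0 0" --pt "0 -1 -0.3 0 0 0" --pt "0 -1 -0.3 0 0 0" --pt "0 -1 -0.3 0 0 0"

```text
clock: 10.8
ee_pos: [0.5216, -0.249, 0.2238]
ee_rot: [0.001, 0.997, -0.074, 0.003]
force: [0.3, -0.5, 1.0]
opening: 0.0298
grip_force: 0.0
```

```bash
python3 - <<'E'
from h import *
go([.547,.161,.25],77.9)
S,sd=cams.camera("side");p,d=cams.camera("top"); np.savez("pics/t3.npz",p=p,d=d)
P=depthpts("top",d)
def handle(n,P,box):
    m=np.zeros((420,560),bool);x0,y0,x1,y1=box;m[y0:y1,x0:x1]=True
    m&=(P[...,2]>.125)&(P[...,2]<.16); q=P[m]; print(n,m.sum(),cv2.minAreaRect(q[:,:2].astype(np.float32)),np.percentile(q[:,2],95))
handle("top",P,(190,140,270,200)); handle("side",depthpts("side",sd),(190,225,300,325))
cv2.imwrite("pics/c3.png",np.hstack([cv2.resize(S[130:180,265:340],(400,300),interpolation=2),cv2.resize(p[140:240,190:290],(400,400),interpolation=2)[:300]]))
E
```

```text
t 10.8 at [ 0.5216 -0.249   0.2238] open 0.0298 grip 0.0 j [-0.51  0.2   1.25  0.    1.68  1.21] F [ 0.3 -0.5  1. ]
frac [-0.234 -2.728 -0.178] [ 0.003 -0.002 -0.96 ]
top 129 ((0.5500760078430176, 0.16122913360595703), (0.09862403571605682, 0.014066935516893864), 78.71893310546875) 0.14799931793699622
side 233 ((0.5466405153274536, 0.16556042432785034), (0.09854236990213394, 0.012888580560684204), 76.832275390625) 0.14615714485816614
```

View pics/c3.png

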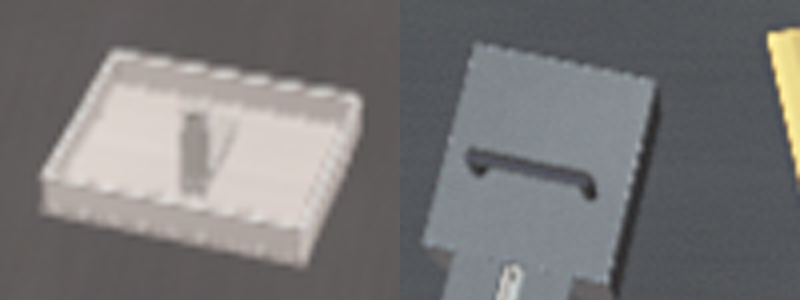

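The pin stands in the tray at crop (195,150), and the handle is still in place. Next is the lid.

apply_moves --pt "-0.11 -1 -0.17 0 0 0" --pt "-0.11 -1 -0.17 0 0 0" --pt "-0.11 -1 -0.17 0 0 0" --pt "-0.11 -1 -0.17 0 0 0" --fingers -0.2

```text
clock: 11.3
ee_pos: [0.527, -0.0992, 0.2467]
ee_rot: [-0.0, 0.997, -0.074, 0.001]
force: [0.0, -1.1, 0.6]
opening: 0.0511
grip_force: 0.0
```

apply_moves --pt "-0.11 -0.9 0 0 0 0" --pt "-0.11 -0.9 0 0 0 0" --pt "-0.11 -0.9 0 0 0 0" --pt "-0.11 -0.9 0 0 0 0"

```text
clock: 11.7
ee_pos: [0.5309, 0.0357, 0.2448]
ee_rot: [-0.0, 0.997, -0.075, -0.001]
force: [0.0, -1.0, 0.6]
opening: 0.0512
grip_force: 0.0
```

apply_moves --pt "0 -0.3 0 0 0 -0.09" --pt "0 -0.6 0 0 0 -0.18" --pt "0 -0.84 0 0 0 -0.27" --pt "0 -0.84 0 0 0 -0.36" --pt "0 -0.84 0 0 0 -0.45" --pt "0 -0.84 0 0 0 -0.54" --pt "0 -0.84 0 0 0 -0.63" --pt "0 -0.84 0 0 0 -0.72" --pt "0 -0.84 0 0 0 -0.81" --pt "0 -0.84 0 0 0 -0.9" --pt "0 -0.84 0 0 0 -0.96" --pt "0 -0.84 0 0 0 -0.96"

```text
clock: 12.9
ee_pos: [0.5506, 0.156, 0.2447]
ee_rot: [0.0, 0.78, 0.626, -0.001]
force: [-0.1, 0.1, -0.2]
opening: 0.0511
grip_force: 0.0
```

```bash
python3 -c "
from h import *
go([.549,.163,.119],77.9)"
```

```text
t 12.9 at [0.5506 0.156  0.2447] open 0.0511 grip 0.0 j [ 0.21  0.18  1.23 -0.    1.73  0.43] F [-0.1  0.1 -0.2]
frac [ 0.044 -0.02   0.838] [-0.     0.001 -0.004]
```

apply_moves --pt "0.04 -0.02 0.15 0 0 0" --pt "0.04 -0.02 0.3 0 0 0" --pt "0.04 -0.02 0.45 0 0 0" --pt "0.04 -0.02 0.57 0 0 0" --pt "0.04 -0.02 0.67 0 0 0" --pt "0.04 -0.02 0.75 0 0 0" --pt "0.04 -0.02 0.81 0 0 0" --pt "0.04 -0.02 0.84 0 0 0" --pt "0.04 -0.02 0.84 0 0 0"

```text
clock: 13.8
ee_pos: [0.5482, 0.1646, 0.1191]
ee_rot: [-0.0, 0.779, 0.627, -0.0]
force: [-0.1, 0.5, 0.8]
opening: 0.0512
grip_force: 0.0
```

apply_moves --pt "0 0 0 0 0 0" --pt "0 0 0 0 0 0" --pt "0 0 0 0 0 0" --pt "0 0 0 0 0 0" --pt "0 0 0 0 0 0" --pt "0 0 0 0 0 0" --fingers 1 --squeeze 60

```text
clock: 14.4
ee_pos: [0.5487, 0.1648, 0.1202]
ee_rot: [0.0, 0.779, 0.627, 0.001]
force: [0.7, 0.3, 5.2]
opening: 0.0098
grip_force: 58.6
```

apply_moves --pt "0 0 0 0 0 0" --pt "0 0 -0.03 0 0 0" --pt "0 0 -0.06 0 0 0" --pt "0 0 -0.1 0 0 0" --pt "0 0 -0.1 0 0 0" --pt "0 0 -0.1 0 0 0" --squeeze 80

```text
clock: 15.0
ee_pos: [0.5482, 0.1646, 0.1342]
ee_rot: [-0.0, 0.779, 0.627, -0.0]
force: [-0.6, 0.1, -4.0]
opening: 0.0093
grip_force: 78.0
```

```bash
python3 - <<'E'
from h import *
go([.549,.163,.2],77.9)
S,sd=cams.camera("side")
cv2.imwrite("pics/s4.png",cv2.resize(S[160:330,170:350],(600,566),interpolation=2))
E
```

```text
t 15.0 at [0.5482 0.1646 0.1342] open 0.0093 grip 78.0 j [ 0.23  0.23  1.39 -0.    1.51  0.44] F [-0.6  0.1 -4. ]
frac [-0.01   0.008 -0.439] [-0.     0.    -0.003]
```

View pics/s4.png

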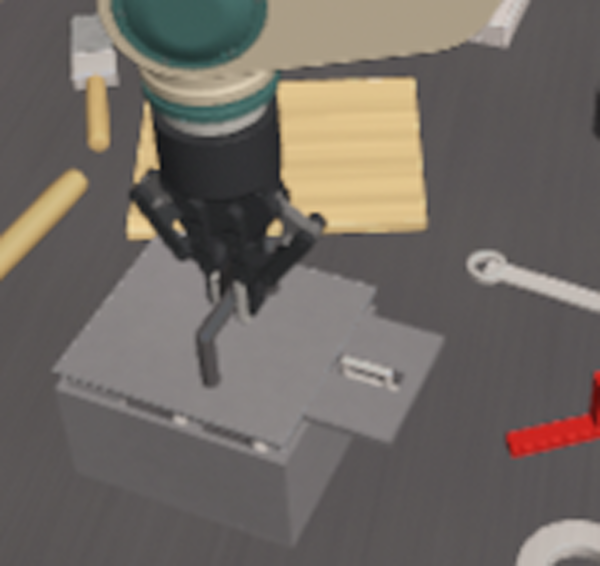

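The lid is lifted level by its handle, with a gap visible along the rim at crop (180,415), and the measured 4 N is its weight. I lift it clear and carry it over.

apply_moves --pt "0 0 -0.1 0 0 0" --pt "0 0 -0.25 0 0 0" --pt "0 0 -0.45 0 0 0" --pt "0 0 -0.65 0 0 0" --pt "0 0 -0.75 0 0 0" --pt "0 0 -0.75 0 0 0" --pt "0 0 -0.75 0 0 0"

```text
clock: 15.75
ee_pos: [0.548, 0.1646, 0.2458]
ee_rot: [-0.0, 0.779, 0.627, -0.001]
force: [0.4, 0.1, -6.0]
opening: 0.0092
grip_force: 78.5
```

```bash
python3 -c "
from h import *
go([.609,-.145,.2],102.2)"
```

```text
t 15.75 at [0.548  0.1646 0.2458] open 0.0092 grip 78.5 j [ 0.23  0.18  1.23 -0.    1.73  0.44] F [ 0.4  0.1 -6. ]
frac [-1.929  0.839  0.305] [-0.001  0.    -0.273]
```

Moving smoothly in small rows.

apply_moves --pt "-0.06 0.03 0 0 0 0" --pt "-0.16 0.07 0 0 0 0" --pt "-0.28 0.12 0 0 0 0" --pt "-0.4 0.17 0 0 0 0" --pt "-0.52 0.22 0 0 0 0" --pt "-0.64 0.27 0 0 0 0" --pt "-0.76 0.32 0 0 0 0" --pt "-0.86 0.37 0 0 0 0" --pt "-0.94 0.4 0 0 0 0" --pt "-0.97 0.42 0 0 0 0"

```text
clock: 16.75
ee_pos: [0.5787, 0.0074, 0.2465]
ee_rot: [-0.0, 0.78, 0.626, -0.0]
force: [-0.6, 0.5, -5.4]
opening: 0.0095
grip_force: 78.3
```

apply_moves --pt "-0.06 0.03 0 0 0 -0.02" --pt "-0.16 0.07 0 0 0 -0.04" --pt "-0.28 0.12 0 0 0 -0.07" --pt "-0.4 0.17 0 0 0 -0.11" --pt "-0.52 0.22 0 0 0 -0.15" --pt "-0.64 0.27 0 0 0 -0.19" --pt "-0.76 0.32 0 0 0 -0.22" --pt "-0.86 0.37 0 0 0 -0.25" --pt "-0.94 0.41 0 0 0 -0.273" --pt "-0.96 0.42 0 0 0 -0.273" --pt "-0.96 0.42 0 0 0 -0.273" --pt "-0.96 0.42 0 0 0 -0.273"

```text
clock: 17.95
ee_pos: [0.6094, -0.1442, 0.2468]
ee_rot: [-0.0, 0.628, 0.778, 0.0]
force: [-0.9, -0.0, -5.4]
opening: 0.0095
grip_force: 78.3
```

```bash
python3 - <<'E'
from h import *
go([.609,-.145,.1],102.2)
for n in("top","side"):
    p,d=cams.camera(n);P=depthpts(n,d);m=(P[...,2]>.195)&(P[...,2]<.245)&(abs(P[...,0]-.6)<.17)&(abs(P[...,1]+.145)<.15)
    q=P[m];A=np.c_[q[:,:2]-[.6,-.145],np.ones(len(q))];w=np.abs(q[:,2]-np.median(q[:,2]))<.012
    print(n,m.sum(),cv2.minAreaRect(q[w][:,:2].astype(np.float32)),"plane",np.linalg.lstsq(A[w],q[w][:,2],rcond=None)[0])
    if n=="top": cv2.imwrite("pics/t5.png",cv2.resize(p[110:250,180:440],None,fx=3,fy=3,interpolation=2))
E
```

```text
t 17.95 at [ 0.6094 -0.1442  0.2468] open 0.0095 grip 78.3 j [-0.29  0.34  1.04  0.    1.76 -0.5 ] F [-0.9 -0.  -5.4]
frac [-0.005 -0.004  0.979] [-0. -0.  0.]
top 622 ((0.6148965358734131, -0.16230005025863647), (0.25484564900398254, 0.13292208313941956), 40.405128479003906) plane [-0.00788485 -0.0037417   0.22325768]
side 2368 ((0.5971190929412842, -0.14770162105560303), (0.2273540198802948, 0.15629494190216064), 12.53759479522705) plane [-0.00050776 -0.00464859  0.22362376]
```

View pics/t5.png

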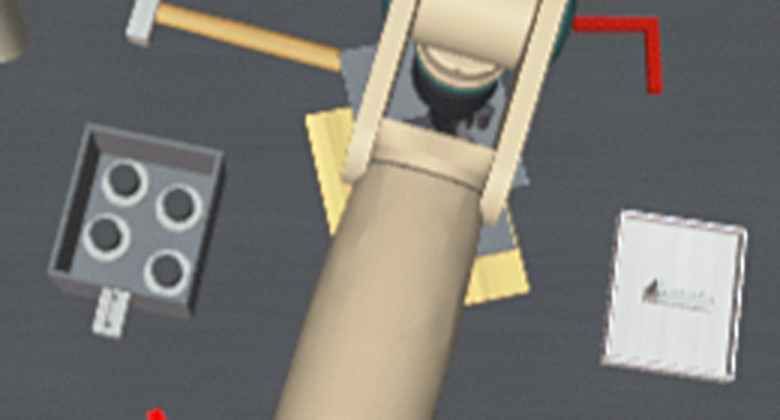

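The side-view depth puts the lid level, centred at (0.597,−0.148) with yaw 12.5°, against the board at (0.601,−0.147) and 12.2°. In the picture the chest at crop (137,220) is open, and the pin lies in the tray at crop (680,297). I lower the lid.

apply_moves --pt "0 0 0.06 0 0 0" --pt "0 0 0.18 0 0 0" --pt "0 0 0.32 0 0 0" --pt "0 0 0.46 0 0 0" --pt "0 0 0.6 0 0 0" --pt "0 0 0.74 0 0 0" --pt "0 0 0.87 0 0 0" --pt "0 0 0.96 0 0 0" --pt "0 0 1 0 0 0" --pt "0 0 1 0 0 0"

```text
clock: 19.05
ee_pos: [0.6091, -0.1448, 0.096]
ee_rot: [-0.001, 0.628, 0.778, -0.0]
force: [-0.3, 0.2, -4.4]
opening: 0.009
grip_force: 78.2
```

apply_moves --pt "0 0 0.05 0 0 0" --pt "0 0 0.11 0 0 0" --pt "0 0 0.17 0 0 0" --pt "0 0 0.22 0 0 0" --pt "0 0 0.26 0 0 0" --pt "0 0 0.28 0 0 0" --pt "0 0 0.29 0 0 0" --pt "0 0 0.3 0 0 0" --pt "0 0 0.3 0 0 0" --pt "0 0 0.3 0 0 0"

```text
clock: 20.05
ee_pos: [0.6096, -0.1451, 0.0522]
ee_rot: [0.0, 0.628, 0.778, 0.0]
force: [-0.4, -0.3, -4.8]
opening: 0.0096
grip_force: 78.3
```

apply_moves --pt "0 0 0.006 0 0 0" --pt "0 0 0.012 0 0 0" --pt "0 0 0.012 0 0 0" --pt "0 0 0.012 0 0 0"

```text
clock: 20.45
ee_pos: [0.6096, -0.1451, 0.0503]
ee_rot: [0.0, 0.628, 0.778, 0.0]
force: [0.1, 0.7, -2.2]
opening: 0.0093
grip_force: 78.7
```

apply_moves --pt "0 0 0.004 0 0 0" --pt "0 0 0.008 0 0 0" --pt "0 0 0.008 0 0 0" --pt "0 0 0.008 0 0 0"

```text
clock: 20.85
ee_pos: [0.6096, -0.1451, 0.0503]
ee_rot: [0.0, 0.628, 0.778, 0.0]
force: [-5.4, 0.8, 5.5]
opening: 0.0092
grip_force: 79.5
```

The lid is seated, since force now bears upward. I release it and rise.

apply_moves --pt "0 0 -0.006 0 0 0" --pt "0 0 -0.006 0 0 0" --pt "0 0 -0.006 0 0 0" --squeeze 20

```text
clock: 21.15
ee_pos: [0.6096, -0.1451, 0.0503]
ee_rot: [0.0, 0.628, 0.778, 0.0]
force: [-3.7, 0.7, 3.1]
opening: 0.0094
grip_force: 79.1
```

apply_moves --pt "0 0 0 0 0 0" --pt "0 0 0 0 0 0" --pt "0 0 0 0 0 0" --pt "0 0 0 0 0 0" --pt "0 0 0 0 0 0" --fingers -0.2

```text
clock: 21.65
ee_pos: [0.6095, -0.1451, 0.0498]
ee_rot: [0.0, 0.628, 0.778, -0.0]
force: [-1.2, -0.1, 0.4]
opening: 0.051
grip_force: 0.0
```

apply_moves --pt "0 0 -0.06 0 0 0" --pt "0 0 -0.2 0 0 0" --pt "0 0 -0.4 0 0 0" --pt "0 0 -0.7 0 0 0" --pt "0 0 -1 0 0 0" --pt "0 0 -1 0 0 0"

```text
clock: 22.25
ee_pos: [0.6121, -0.1458, 0.2095]
ee_rot: [0.007, 0.628, 0.778, 0.003]
force: [0.5, 0.1, -0.2]
opening: 0.0509
grip_force: 0.0
```

apply_moves --pt "-1 -0.6 -0.4 0 0 0" --pt "-1 -0.6 -0.4 0 0 0" --pt "-1 -0.6 -0.4 0 0 0" --pt "-1 -0.6 -0.4 0 0 0" --pt "-1 -0.6 -0.4 0 0 0"

```text
clock: 22.75
ee_pos: [0.5518, -0.315, 0.2621]
ee_rot: [0.002, 0.63, 0.777, -0.0]
force: [0.3, 0.8, -0.4]
opening: 0.0512
grip_force: 0.0
```

apply_moves --pt "-1 -0.6 0 0 0 0" --pt "-1 -0.6 0 0 0 0" --pt "-1 -0.6 0 0 0 0" --pt "-1 -0.6 0 0 0 0" --pt "-1 -0.6 0 0 0 0" --pt "-1 -0.6 0 0 0 0"

```text
clock: 23.35
ee_pos: [0.4974, -0.4758, 0.2593]
ee_rot: [-0.0, 0.628, 0.778, 0.0]
force: [0.7, 0.4, 0.4]
opening: 0.051
grip_force: 0.0
```

```bash
python3 - <<'E'
from h import *
go([.6,-.145,.2],102.2)
for n in("top","side"):
    p,d=cams.camera(n);P=depthpts(n,d);m=(P[...,2]>.0195)&(P[...,2]<.035)&(abs(P[...,0]-.6)<.16)&(abs(P[...,1]+.145)<.14)&(p.max(2).astype(int)-p.min(2)<40)
    m=cv2.morphologyEx(m.astype(np.uint8),cv2.MORPH_OPEN,np.ones((3,3)))>0
    q=P[m]; print(n,m.sum(),cv2.minAreaRect(q[:,:2].astype(np.float32)),np.median(q[:,2]))
    A=np.c_[q[:,:2]-[.6,-.145],np.ones(len(q))];print(np.linalg.lstsq(A,q[:,2],rcond=None)[0])
    if n=="top": cv2.imwrite("pics/t6.png",cv2.resize(p[80:280,100:460],None,fx=2.2,fy=2.2,interpolation=2))
E
```

```text
t 23.35 at [ 0.4974 -0.4758  0.2593] open 0.051 grip 0.0 j [-0.82  0.54  0.76  0.    1.84 -1.03] F [0.7 0.4 0.4]
frac [2.01  1.136 0.397] [-0.    -0.001  0.   ]
top 2381 ((0.5974538922309875, -0.15035486221313477), (0.22903409600257874, 0.1499498039484024), 11.859807968139648) 0.027197835554233052
[-0.00480233  0.00237313  0.02718128]
side 2145 ((0.5969428420066833, -0.14824093878269196), (0.22775085270404816, 0.15759816765785217), 11.509642601013184) 0.02705875693899884
[0.00011426 0.00148341 0.02699986]
```

View pics/t6.png

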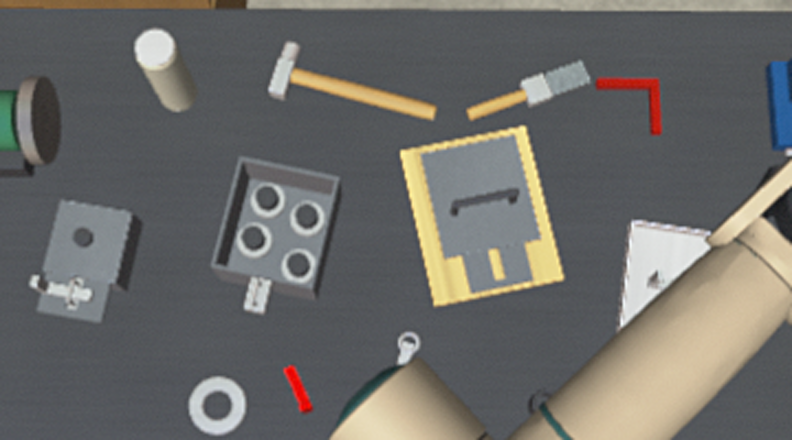

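The lid lies flat, handle up, in the middle of the board at crop (480,210), and the pin is in the tray at crop (655,280). The arm is clear.

```bash
python3 -c "
from bench import order
print(order.job_done())"
```

```text
the job is handed in; nothing more can be done
None
```

The job is handed in: the pin is in the tray, the lid lies flat and handle up about 5 mm from the board's centre, and the arm was clear after about 23 s.

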